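Strip the vegetable slicer for washing

ROBOT

A 7-joint arm with a two-finger parallel gripper is mounted at the origin on the work surface. World frame = base frame: x ahead of the robot, y to its left, z up, the work surface at z = 0. Lengths are in m, angles in degrees, forces in N, time in s.
With the tool pointing down it reaches from about 0.425 to 0.825 m from the base axis. Payload 3.6 kg.
Tool frame: the origin (TCP) lies at the very end of the fingers, on their centre line; the grasp point (between the pads) lies 19 mm behind it (manip.grip_depth is the distance from the TCP to the grasp point, in m); z points along the fingers, y is the direction in which the jaws open and shut (so a half turn about z gives the same grasp; the last joint's range is limited). The gripper opens to 85 mm and grips with 20 to 120 N. Pads are 22 mm wide; open, the fingers measure 114 mm over their backs; the gripper's body (76 mm by 85 mm) begins 54 mm behind the grasp point. The pads swing forward as they close: fully open they stand 13 mm farther back than shut.
Start: joints at [-69.185, 35.231, -0.722, 81.555, 0.464, 63.22, -2.315], TCP at [0.247, 0.601, 0.231] pointing down, gripper open.
Joint ranges: [-178.69, 178.69], [-17.37, 117.87], [-77.05, 75.6], [15.02, 138.74], [-78.02, 258.01], [0.78, 113.62], [-162.83, 162.83]. Speed limits (degrees/s): [159.86, 159.86, 180, 180, 180, 180, 180].

INTERFACE

Orientations are given as [roll, pitch, yaw] about the fixed x, y, z axes, in that order (R = Rz(yaw) Ry(pitch) Rx(roll)).
In Python, from rig import manip gives the robot as it stands.
- The arm moves only by the tool send_rows, never from a script. Its argument "increments" is a list of rows, each a list of 3 entries, a list of its own where there are three numbers: the opening, from 0 (shut) to 1 (fully open), then the shift along the tool's x, y, z in mm, then the turn, a rotation vector about the tool's x, y, z in rad. A call has 1 to 12 rows; each row is the pose to reach, as a shift and turn from the pose measured when the call began, along the tool's axes at that moment; what a row does not reach only later rows make up. A row lasts 1/12 s, in which the tool goes at most 41.7 mm and 7.16 degrees, less where a joint would pass 70% of its speed; a pose out of reach is approached as far as the arm can. A call with a gripper value outside its range is refused whole. The fingers move at their own pace and stop on an object; "newtons" is the grip in N (left out, the last holds). Time passes only in rows, so rows that repeat a pose let the fingers close. It gives the time, the measured TCP pose, the force and the opening at its end, in the units of the state.
- manip.state(): the state, without advancing time (a new reading comes with each control period).
- manip.get_image(name): name is "scene" or "top" or "wrist"; returns a dict with "frame" (420x560x3 uint8, red, green, blue), "fx", "fy", "cx", "cy" (pixels), "R" (3x3) and "t" (3): a world point X has camera coordinates R X + t. Camera axes: x right, y down, z forward; pixel columns grow to the right and rows downward; lengths in m; the calibration is good to about 2 mm. A picture is of the moment at which its call begins. There is no depth.
- manip.finish_job(): hands the job in, once; it reports no verdict.
The state is a dict: "t": time; "joints": joint angles; "qd": joint speeds; "effort": joint torques, N m; "tcp_pos": TCP position; "ee_rot": TCP orientation; "contact_force": force on the tool from outside, world axes, zero at the start; "torque": the same for the moment, N m; "width": finger opening in m.
Only numpy, scipy, OpenCV 4.12 (cv2) and the standard library are available. Lean on these libraries where they do the work, as an engineer would, in place of code of your own. Each camera call takes 0.05 s, during which the arm holds its last target. There are 200 camera calls.

TASK

Strip the teal slicer for the wash: slide its clear guard fully open, twist both black-tabbed cutter hubs anticlockwise to break them free of their taper seats and pull them out, and put them in the shallow steel wash tray together with every blade comb lying on the counter. When both hubs are out, slide the guard fully shut again; do not knock over the spray bottle.

Things in the scene. Friction and masses are not known exactly. Their poses are not given: they have to be found in the camera images.
- slicer: teal slicer, fixed; origin on the counter under the middle of its deck, z up. Deck 180 mm (x) by 250 mm (y), top 90 mm above the counter; taper seats at y = -45 and +45 mm, x = 0. At y 125 to 370 mm a solid motor housing 120 mm high. Two guard rails run along y at x = -84 and +84 mm (12 mm thick, tops 144 mm high), y -125 to 370 mm.
- guard_handle (a point): centre of the black guard handle, a block 64 mm along slicer x, 14 mm along slicer y and 34 mm tall standing on the middle of the guard; 169 mm above the counter (handle from 152 to 186 mm). Pinch it from above across its 14 mm and move it along slicer y.
- guard (a joint): travel of the clear guard (plate 172 x 230 x 6 mm, underside 146 mm above the counter) along slicer +y, m: 0 = shut, plate centred over the deck and both hubs; 0.235 = fully open at its stop, over the motor housing. Friction about 2.5 N; stays where it is left.
- seat_a (a joint): angle of the twist lock in seat a, rad: 0 = locked as at the start, 1.05 (60 degrees) = turned anticlockwise seen from above to its stop, hub free. Below about 0.45 the hub cannot be pulled up; from 0.95 on it is surely free. Turns with the hub, within 0.1 rad of play; tight, about 0.25 Nm; stays where it is left.
- seat_b (a joint): the same for seat b.
- seat_a_axis (a point): point on the axis of taper seat a at deck level, 90 mm above the counter.
- seat_b_axis (a point): the same for seat b.
- hub_a: cutter hub in seat a (slicer y = -45), 88 mm long, 180-290 g. Origin: centre of its underside. Along its z in mm: 0-10 locking bar 30 (own x) x 11 (own y); 10-20 neck, diameter 12; 20-46 steel taper, diameter 20 to 30; 46-52 shoulder disc, diameter 42, resting on the deck; 52-88 black grip tab 44 (own x) x 16 (own y). Seated: upright, origin 44 mm above the counter.
- hub_b: same as hub_a, in seat b (slicer y = +45). Seated, each tab spans 96 to 132 mm above the counter, its length (own x) 60 degrees anticlockwise from slicer +x. Lips hold the locking bar down until the hub is twisted 60 degrees anticlockwise to the stop; it then lifts straight up, clear of the deck after 50 mm. Set down, it may stand or topple.
- hub_a_mid (a point): middle of hub_a, on its axis 44 mm above its underside (at its centre of mass).
- hub_b_mid (a point): the same for hub_b.
- comb_1: steel blade comb, a flat bar 110 (own x) x 34 (own y) x 22 mm high with a row of thin upright blades between two end blocks; 120 g; origin at the centre of its underside, z up; loose on the counter in front of the slicer. Two or three combs are present.
- comb_2: a comb like comb_1 (may be absent)
- comb_3: a comb like comb_1 (may be absent)
- tray: open steel wash tray, fixed, 310 mm (own x) x 250 mm (own y) x 50 mm high, walls and floor 4 mm; origin at the centre of its underside, on the counter, z up.
- spray: white spray bottle with red trigger head, diameter 72 mm, 200 mm tall, to the left of the slicer; origin at the centre of its underside. Leave standing.
Things that resemble listed ones, but are neither listed nor needed, are in the scene too. What is shaped like the comb_2 but blue or red is not meant. Leave any purple look-alike of the comb_3 alone.

How it is judged:
By the outcome, as a careful person would: the job done as asked, in the order asked, and still so for the second after the job is handed in, with the robot touching nothing.
Of comb_1, comb_2, comb_3 only 2 to 3 are there at a start; the rules pass over those that are not, and their reading is None.
At some moment in a run one of comb_1, comb_2, comb_3 may be knocked a few centimetres aside while the robot is not near it.
Once in a run the grip may slacken for a moment while it holds something.
It also fails if it takes over 210 s, if anything falls off the work surface, if the arm or the gripper's body presses on something with over 40 N, if the wrist force passes 120 N, or if a joint passes its speed limit or range.

## Working session

There is one attempt and no reset: what is moved stays moved. The work goes in short steps, Python scripts to look and compute and a tool call to move; the robot and the scene stay as the last step left them, time stands still between calls to the robot, and variables do not carry over. Pictures are saved under pics/ and viewed, about 12 in all and at most 16, crops included, and the job is handed in when it is done.

Besides the shell and the picture viewer there is one more tool, called after "Emit:" in YAML: its name, and indented under it one key for each argument. send_rows: Moves the arm, as the interface text tells. Its arguments: {"type":"object","properties":{"increments":{"type":"array"},"newtons":{"type":"number"}},"required":["increments"]}

```bash
ls; mkdir -p pics; cat > h.py <<'E'
import numpy as np, cv2
from rig import manip
from scipy.spatial.transform import Rotation as Ro
def snap(name,fn=None):
    d=manip.get_image(name)
    if fn: cv2.imwrite('pics/'+fn,d['frame'][:,:,::-1])
    np.savez('pics/last_'+name,**d); return d
def load(name): return dict(np.load('pics/last_'+name+'.npz'))
def p2w(d,u,v,z):
    R=np.array(d['R']);t=np.array(d['t']);c=-R.T@t
    r=R.T@np.array([(u-d['cx'])/d['fx'],(v-d['cy'])/d['fy'],1]); return c+r*(z-c[2])/r[2]
def w2p(d,X):
    q=np.array(d['R'])@np.array(X)+np.array(d['t']);return float(d['fx'])*q[0]/q[2]+float(d['cx']),float(d['fy'])*q[1]/q[2]+float(d['cy'])
def go(x,y,z,yaw=None):
    "shift mm and turn rad in tool axes to reach tool-down pose with tool-y axis direction yaw (deg, world, mod 180)"
    s=manip.state();R=Ro.from_euler('xyz',s['ee_rot'],degrees=True)
    sh=R.inv().apply(np.array([x,y,z])-s['tcp_pos'])*1000
    Rm=R.as_matrix(); cur=np.degrees(np.arctan2(Rm[1,1],Rm[0,1]))
    if yaw is None: yaw=cur
    dy=(yaw-cur+90)%180-90; a=np.radians(cur+dy)
    Y=np.array([np.cos(a),np.sin(a),0]);Z=np.array([0,0,-1]);X=np.cross(Y,Z)
    rv=(R.inv()*Ro.from_matrix(np.c_[X,Y,Z])).as_rotvec()
    print('shift',sh.round(1),'turn',rv.round(3),'cur jaw yaw',round(cur,1),'dyaw',round(dy,1),'j7',np.round(s['joints'][6],1))
E
python3 - <<'E'
from h import *
print(manip.state(), manip.grip_depth)
a=snap('scene','scene0.png');b=snap('top','top0.png')
for d in(a,b): print(d['fx'],d['R'],d['t'])
E
```

```text
pics
{'t': 0.0, 'joints': array([-69.18582463,  35.28926994,  -0.72311648,  81.64215072,
         0.46345483,  63.21894225,  -2.31340177]), 'qd': array([-0.0177451 , -0.03822128,  0.02018342,  0.02096324,  0.04033259,
       -0.1154515 , -0.00075555]), 'effort': array([ 5.47605559e-04, -4.69210482e+01,  2.59375535e-01, -1.71034491e+01,
        9.92469897e-03,  9.61654441e-03, -1.34757272e-05]), 'tcp_pos': array([0.24668172, 0.60053956, 0.23013311]), 'ee_rot': array([-1.79852499e+02,  1.41721752e-03,  1.57672574e+02]), 'contact_force': array([-0.81009242,  0.035335  , -0.33193471]), 'torque': array([-0.04654026, -0.01689468,  0.01259173]), 'width': 0.08579572302444503} 0.0187
525.2638239063587 [[-0.85710482  0.51513294  0.003064  ]
 [ 0.34018475  0.57046344 -0.7475599 ]
 [-0.38684062 -0.63969487 -0.66418733]] [ 0.29966094 -0.11278858  1.82446251]
536.8953127518731 [[ 0.01995431 -0.99973356  0.01160316]
 [-0.98718648 -0.02153894 -0.1581105 ]
 [ 0.15831829 -0.0082995  -0.98735325]] [0.08732359 0.42748735 1.60494709]
```

View pics/scene0.png

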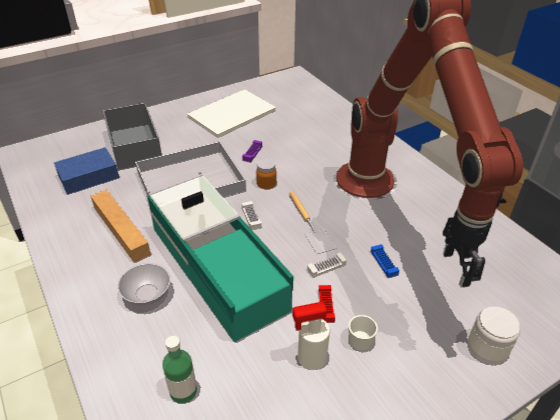

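View pics/top0.png

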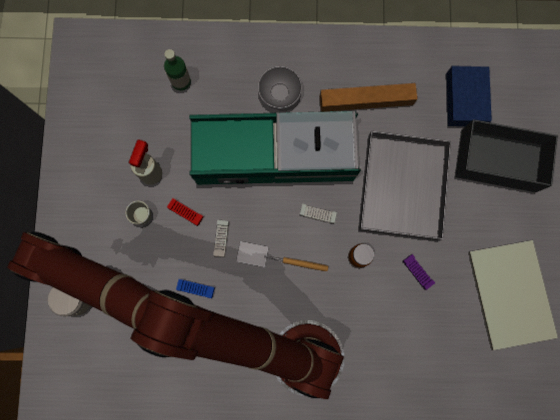

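Both views are clear. The slicer's guard end points right in the top view, with the handle at (317,139). White combs are at (221,238) and (318,213), and the tray is at (405,185). I'll upscale the top view to measure.

```bash
python3 - <<'E'
from h import *
d=load('top'); c=d['frame'][100:260,180:380,::-1]
cv2.imwrite('pics/crop1.png',cv2.resize(c,None,fx=4,fy=3.75,interpolation=cv2.INTER_CUBIC))
d0=d
f=d['frame'].astype(int); hsv=cv2.cvtColor(d['frame'],cv2.COLOR_RGB2HSV)
# combs
for (x0,y0,x1,y1) in [(205,214,236,262),(294,198,342,228)]:
    s=hsv[y0:y1,x0:x1]; m=(s[...,2]>150)
    ys,xs=np.nonzero(m); r=cv2.minAreaRect(np.c_[xs+x0,ys+y0].astype(np.float32)); b=cv2.boxPoints(r)
    W=np.array([p2w(d,u,v,.022) for u,v in b]); print('comb',W.mean(0).round(4), W.round(3)[:,:2].tolist())
for n,p,z in [('tray',[(368,134),(449,140),(440,238),(362,230)],.05),('handle',[(317.5,127.5)],.186),('handle2',[(318,151)],.186),('spray',[(144,166)],.1),('bowl',[(280,90)],.05),('jar',[(362,254)],.05),
 ('rails',[(190,114),(191,183),(358,182),(357,113)],.144)]:
    print(n,[p2w(d,u,v,z)[:2].round(3).tolist() for u,v in p])
E
```

```text
comb [0.4018 0.2604 0.022 ] [[0.402, 0.251], [0.402, 0.251], [0.402, 0.27], [0.402, 0.27]]
comb [1.1176 1.0164 0.022 ] [[1.118, 1.016], [1.118, 1.016], [1.118, 1.016], [1.118, 1.016]]
tray [[0.683, -0.178], [0.67, -0.43], [0.363, -0.393], [0.382, -0.158]]
handle [[0.655, -0.01]]
handle2 [[0.586, -0.012]]
spray [[0.553, 0.496]]
bowl [[0.82, 0.097]]
jar [[0.31, -0.158]]
rails [[0.701, 0.36], [0.495, 0.348], [0.509, -0.132], [0.716, -0.13]]
```

View pics/crop1.png

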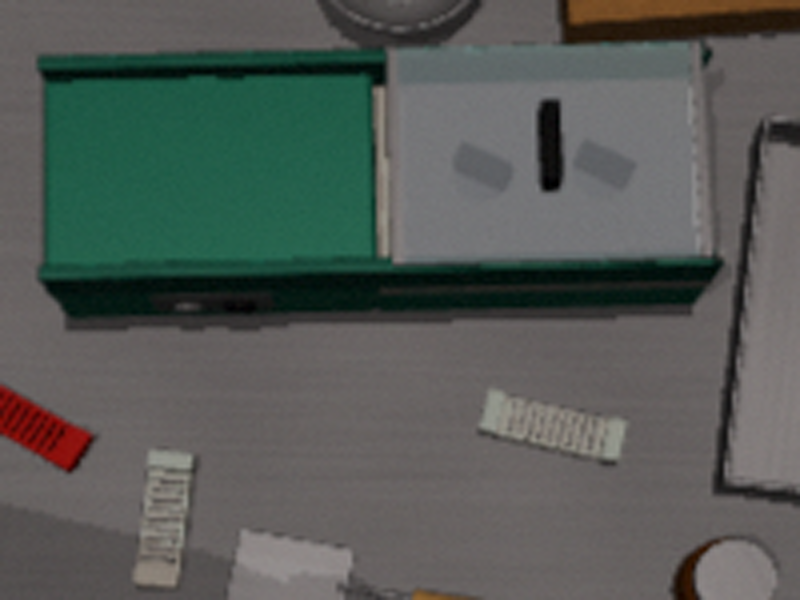

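The crop shows the rails' top corners at about (40,57), (38,270), (720,262) and (706,52). The tabs are dim under the guard at (484,167) and (605,165), and the handle top at (550,145). The combs lie at (165,518) and (553,427).

```bash
python3 - <<'E'
from h import *
d=load('top'); C=lambda u,v,z:p2w(d,u/4+180,v/3.75+100,z)[:2]
for n,u,v,z in [('rLB',40,57,.144),('rLF',38,270,.144),('rRF',720,262,.144),('rRB',706,52,.144),('hT',550,100,.186),('hB',551,190,.186),('tabB',484,167,.132),('tabA',605,165,.132)]:print(n,C(u,v,z).round(4))
for n,P in [('c1',[(150,450),(196,454),(180,586),(134,582)]),('c2',[(487,390),(627,420),(616,462),(478,432)])]:
    W=np.array([C(u,v,.022) for u,v in P]); print(n,W.mean(0).round(4),[ (np.round(np.linalg.norm(W[i]-W[i-1]),3),round(float(np.degrees(np.arctan2(*(W[i]-W[i-1])[::-1]))),1)) for i in range(4)])
W=np.array([p2w(d,u,v,.05)[:2] for u,v in [(368,134),(449,140),(440,238),(362,230)]]);print('tray',W.mean(0),[ (np.round(np.linalg.norm(W[i]-W[i-1]),3),round(float(np.degrees(np.arctan2(*(W[i]-W[i-1])[::-1]))),1)) for i in range(4)])
E
```

```text
rLB [0.6975 0.3597]
rLF [0.5271 0.3533]
rRF [ 0.5447 -0.1376]
rRB [ 0.7133 -0.128 ]
hT [ 0.6574 -0.0103]
hB [ 0.587  -0.0116]
tabB [0.6199 0.0332]
tabA [ 0.6236 -0.0555]
c1 [0.3522 0.2669] [(np.float64(0.108), -4.3), (np.float64(0.035), -94.1), (np.float64(0.108), 175.5), (np.float64(0.035), 85.9)]
c2 [ 0.4342 -0.0275] [(np.float64(0.036), -10.4), (np.float64(0.111), -101.8), (np.float64(0.036), 166.6), (np.float64(0.109), 78.0)]
tray [ 0.52456173 -0.28998554] [(np.float64(0.301), -3.8), (np.float64(0.252), -93.0), (np.float64(0.309), 173.2), (np.float64(0.236), 85.3)]
```

```bash
cat >> h.py <<'E'
def plan(T):
    "ideal successive tool-frame moves through (x,y,z[,jaw yaw]) targets, tool down"
    s=manip.state();R=Ro.from_euler('xyz',s['ee_rot'],degrees=True);p=np.array(s['tcp_pos'])
    Rm=R.as_matrix();yw=np.degrees(np.arctan2(Rm[1,1],Rm[0,1]))
    print('t',round(s['t'],1),'at',p.round(4),'jaw',round(yw,1),'F',np.round(s['contact_force'],1),'Mz',np.round(s['torque'],2),'w',round(s['width'],4),'j',np.round(s['joints'],0))
    for q in T:
        y2=q[3] if len(q)>3 else yw
        a=np.radians(y2);Y=np.array([np.cos(a),np.sin(a),0]);Z=np.array([0,0,-1.])
        R2=Ro.from_matrix(np.c_[np.cross(Y,Z),Y,Z])
        sh=R.inv().apply(np.array(q[:3])-p)*1000; rv=(R.inv()*R2).as_rotvec()
        n=max(np.linalg.norm(sh)/41.7,np.degrees(np.linalg.norm(rv))/7.16)
        print(q,'->',sh.round(0).tolist(),rv.round(2).tolist(),'rows>=%.1f'%n); R,p,yw=R2,np.array(q[:3]),y2
E
python3 - <<'E'
from h import *
plan([(.43,.3,.24,80),(.622,-.011,.24,92),(.622,-.011,.16,92),(.6138,.226,.16,92)])
E
```

```text
t 0.1 at [0.2467 0.6006 0.2303] jaw 67.7 F [-0.4 -0.6  0.4] Mz [0.02 0.04 0.02] w 0.0853 j [-69.  35.  -1.  82.   0.  63.  -2.]
(0.43, 0.3, 0.24, 80) -> [-284.0, -208.0, -9.0] [-0.0, -0.0, -0.22] rows>=8.4
(0.622, -0.011, 0.24, 92) -> [-243.0, -273.0, 0.0] [0.0, 0.0, -0.21] rows>=8.8
(0.622, -0.011, 0.16, 92) -> [0.0, 0.0, 80.0] [0.0, 0.0, 0.0] rows>=1.9
(0.6138, 0.226, 0.16, 92) -> [-0.0, 237.0, 0.0] [0.0, 0.0, 0.0] rows>=5.7
```

Emit:
send_rows:
  increments:
    - [1, [-284, -208, -9], [0, 0, -0.22]]
    - [1, [-284, -208, -9], [0, 0, -0.22]]
    - [1, [-284, -208, -9], [0, 0, -0.22]]
    - [1, [-284, -208, -9], [0, 0, -0.22]]
    - [1, [-284, -208, -9], [0, 0, -0.22]]
    - [1, [-284, -208, -9], [0, 0, -0.22]]
    - [1, [-284, -208, -9], [0, 0, -0.22]]
    - [1, [-284, -208, -9], [0, 0, -0.22]]
    - [1, [-284, -208, -9], [0, 0, -0.22]]
    - [1, [-284, -208, -9], [0, 0, -0.22]]
    - [1, [-284, -208, -9], [0, 0, -0.22]]

```text
t: 1.02
tcp_pos: [0.4309, 0.299, 0.2395]
ee_rot: [-179.8, -0.1, 170.1]
contact_force: [-0.8, 0.6, 1.8]
width: 0.0855
```

Emit:
send_rows:
  increments:
    - [1, [-243, -273, 0], [0, 0, -0.21]]
    - [1, [-243, -273, 0], [0, 0, -0.21]]
    - [1, [-243, -273, 0], [0, 0, -0.21]]
    - [1, [-243, -273, 0], [0, 0, -0.21]]
    - [1, [-243, -273, 0], [0, 0, -0.21]]
    - [1, [-243, -273, 0], [0, 0, -0.21]]
    - [1, [-243, -273, 0], [0, 0, -0.21]]
    - [1, [-243, -273, 0], [0, 0, -0.21]]
    - [1, [-243, -273, 0], [0, 0, -0.21]]
    - [1, [-243, -273, 0], [0, 0, -0.21]]
    - [1, [-243, -273, 0], [0, 0, -0.21]]
    - [1, [-243, -273, 0], [0, 0, -0.21]]

```text
t: 2.02
tcp_pos: [0.6229, -0.0086, 0.2393]
ee_rot: [180.0, -0.2, -177.7]
contact_force: [-0.3, 0.7, 0.2]
width: 0.0853
```

```bash
python3 - <<'E'
from h import *
d=snap('wrist','w1.png')
plan([(.622,-.011,.24,92),(.622,-.011,.16,92)])
print(w2p(d,(.622,-.011,.186)), w2p(d,(.590,-.012,.186)), w2p(d,(.654,-.01,.186)))
E
```

```text
t 2.1 at [ 0.6227 -0.008   0.2396] jaw 92.4 F [-0.1  0.3  0.6] Mz [ 0.03 -0.05 -0.03] w 0.0854 j [ 0. 32. -2. 86.  1. 62. 90.]
(0.622, -0.011, 0.24, 92) -> [1.0, -3.0, -0.0] [0.0, -0.0, 0.01] rows>=0.1
(0.622, -0.011, 0.16, 92) -> [0.0, 0.0, 80.0] [0.0, 0.0, 0.0] rows>=1.9
(np.float64(270.74108352742076), np.float64(226.16312649218978)) (np.float64(270.90082287088796), np.float64(180.4155778507765)) (np.float64(270.59420742606966), np.float64(268.2267874850054))
```

View pics/w1.png

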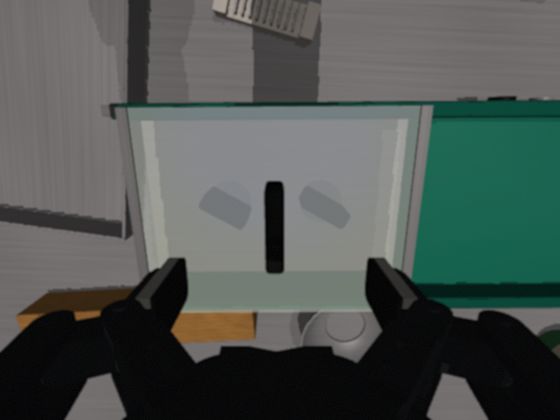

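The wrist view shows the handle at (275,227), within 3 mm of the prediction. I'll descend, pinch it and slide.

Emit:
send_rows:
  increments:
    - [1, [0, 0, 40], [0, 0, 0]]
    - [1, [0, 0, 76], [0, 0, 0]]
    - [1, [0, 0, 77], [0, 0, 0]]
    - [0, [0, 0, 77], [0, 0, 0]]
    - [0, [0, 0, 77], [0, 0, 0]]
    - [0, [0, 0, 77], [0, 0, 0]]
    - [0, [0, 0, 77], [0, 0, 0]]
    - [0, [0, 0, 77], [0, 0, 0]]
    - [0, [0, 0, 77], [0, 0, 0]]
    - [0, [0, 0, 77], [0, 0, 0]]
    - [0, [0, 0, 77], [0, 0, 0]]
    - [0, [0, 0, 77], [0, 0, 0]]
  newtons: 50

```text
t: 3.07
tcp_pos: [0.6233, -0.0085, 0.1642]
ee_rot: [-180.0, -0.0, -177.6]
contact_force: [-0.9, -1.4, 6.0]
width: 0.0129
```

```bash
python3 - <<'E'
from h import *
p=manip.state()['tcp_pos']
plan([(p[0]-.0082,p[1]+.235,p[2])])
E
```

```text
t 3.1 at [ 0.6233 -0.0085  0.1642] jaw 92.4 F [-0.9 -1.4  6. ] Mz [-0.24  0.24  0.1 ] w 0.0129 j [ 0. 37. -2. 91.  2. 52. 90.]
(np.float64(0.6150922674476947), np.float64(0.22650156292778015), np.float64(0.16421826235689438)) -> [-2.0, 235.0, -0.0] [-0.0, -0.0, -0.0] rows>=5.6
```

Emit:
send_rows:
  increments:
    - [0, [0, 25, 0], [0, 0, 0]]
    - [0, [0, 50, 0], [0, 0, 0]]
    - [0, [-1, 75, 0], [0, 0, 0]]
    - [0, [-1, 100, 0], [0, 0, 0]]
    - [0, [-1, 125, 0], [0, 0, 0]]
    - [0, [-1, 150, 0], [0, 0, 0]]
    - [0, [-2, 175, 0], [0, 0, 0]]
    - [0, [-2, 200, 0], [0, 0, 0]]
    - [0, [-2, 220, 0], [0, 0, 0]]
    - [0, [-2, 230, 0], [0, 0, 0]]
    - [0, [-2, 236, 0], [0, 0, 0]]
    - [0, [-2, 238, 0], [0, 0, 0]]

```text
t: 4.07
tcp_pos: [0.6122, 0.2248, 0.1642]
ee_rot: [-179.4, -0.5, -177.6]
contact_force: [-9.9, -11.2, 7.7]
width: 0.0127
```

```bash
python3 - <<'E'
from h import *
plan([])
E
```

```text
t 4.1 at [0.6122 0.2248 0.1642] jaw 92.4 F [ -9.9 -11.2   7.7] Mz [-1.61  1.48  0.22] w 0.0127 j [-21.  39.  -1.  85.   2.  56.  69.]
```

Emit:
send_rows:
  increments:
    - [0, [0, 3, 0], [0, 0, 0]]
    - [0, [1, 6, 0], [0, 0, 0]]
    - [0, [1, 6, 0], [0, 0, 0]]
    - [0, [1, 6, 0], [0, 0, 0]]

```text
t: 4.4
tcp_pos: [0.6122, 0.2247, 0.1643]
ee_rot: [-179.0, -0.5, -177.9]
contact_force: [-0.2, -9.0, 2.9]
width: 0.0124
```

Emit:
send_rows:
  increments:
    - [0, [0, 0, 0], [0, 0, 0]]
    - [0.4, [0, 0, 0], [0, 0, 0]]
    - [0.4, [0, 0, 0], [0, 0, 0]]
    - [0.4, [0, 0, 0], [0, 0, 0]]
    - [0.4, [0, 0, 0], [0, 0, 0]]
    - [0.4, [0, 0, -40], [0, 0, 0]]
    - [0.4, [0, 0, -80], [0, 0, 0]]
    - [0.4, [0, 0, -80], [0, 0, 0]]
    - [0.4, [0, 0, -80], [0, 0, 0]]

```text
t: 5.15
tcp_pos: [0.6144, 0.2272, 0.2477]
ee_rot: [-179.1, -0.1, -177.8]
contact_force: [-1.2, -0.2, -0.1]
width: 0.0346
```

```bash
python3 - <<'E'
from h import *
plan([(.618,.1,.24,40),(.622,-.053,.24,-27)])
E
```

```text
t 5.2 at [0.6144 0.2272 0.2477] jaw 92.2 F [-1.2 -0.2 -0.1] Mz [0.01 0.07 0.02] w 0.0346 j [-22.  35.  -1.  79.   2.  66.  69.]
(0.618, 0.1, 0.24, 40) -> [1.0, -127.0, 10.0] [-0.01, 0.01, 0.91] rows>=7.3
(0.622, -0.053, 0.24, -27) -> [-120.0, -95.0, 0.0] [0.0, 0.0, 1.17] rows>=9.4
```

Emit:
send_rows:
  increments:
    - [1, [1, -30, 10], [0, 0, 0.2]]
    - [1, [1, -60, 10], [0, 0, 0.4]]
    - [1, [1, -90, 10], [0, 0, 0.6]]
    - [1, [1, -127, 10], [0, 0, 0.91]]
    - [1, [1, -127, 10], [0, 0, 0.91]]
    - [1, [1, -127, 10], [0, 0, 0.91]]
    - [1, [1, -127, 10], [0, 0, 0.91]]
    - [1, [1, -127, 10], [0, 0, 0.91]]
    - [1, [1, -127, 10], [0, 0, 0.91]]
    - [1, [1, -127, 10], [0, 0, 0.91]]

```text
t: 5.98
tcp_pos: [0.6176, 0.1003, 0.2385]
ee_rot: [-179.3, 0.6, 130.1]
contact_force: [-0.7, 0.2, 0.4]
width: 0.0852
```

Emit:
send_rows:
  increments:
    - [1, [-120, -95, 0], [0, 0, 1.17]]
    - [1, [-120, -95, 0], [0, 0, 1.17]]
    - [1, [-120, -95, 0], [0, 0, 1.17]]
    - [1, [-120, -95, 0], [0, 0, 1.17]]
    - [1, [-120, -95, 0], [0, 0, 1.17]]
    - [1, [-120, -95, 0], [0, 0, 1.17]]
    - [1, [-120, -95, 0], [0, 0, 1.17]]
    - [1, [-120, -95, 0], [0, 0, 1.17]]
    - [1, [-120, -95, 0], [0, 0, 1.17]]
    - [1, [-120, -95, 0], [0, 0, 1.17]]
    - [1, [-120, -95, 0], [0, 0, 1.17]]
    - [1, [-120, -95, 0], [0, 0, 1.17]]

```text
t: 6.98
tcp_pos: [0.6221, -0.0524, 0.2404]
ee_rot: [179.8, 0.9, 63.2]
contact_force: [-0.9, -0.1, -1.1]
width: 0.0857
```

```bash
python3 - <<'E'
from h import *
d=snap('wrist','w2.png')
plan([])
E
```

```text
t 7.0 at [ 0.6221 -0.0525  0.2405] jaw -26.8 F [-0.5 -0.7  0.5] Mz [0.06 0.01 0.02] w 0.0857 j [-16.  35.  31.  86. -18.  64.  -8.]
```

View pics/w2.png

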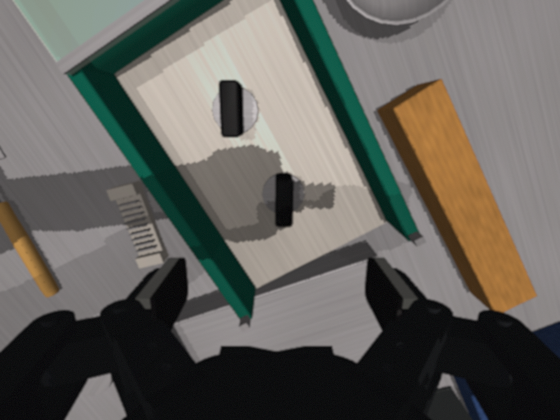

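Guard is open. Tab a is at about (285,199) and tab b at (231,108), both nearly perpendicular to the jaws. I'll fit the tab poses to the dark blobs.

```bash
cat >> h.py <<'E'
def fit_tab(d,roi,x0,z0=.096,z1=.132,th=45):
    from scipy.optimize import minimize
    x,y,X,Y=roi; m=np.zeros(d['frame'].shape[:2],np.uint8); m[y:Y,x:X]=(d['frame'][y:Y,x:X].max(2)<th)
    n,l,s,_=cv2.connectedComponentsWithStats(m); m=(l==1+s[1:,4].argmax()).astype(np.uint8)
    S=4; M=cv2.resize(m[y:Y,x:X],None,fx=S,fy=S,interpolation=cv2.INTER_NEAREST)
    def f(p):
        c,s_=np.cos(p[2]),np.sin(p[2])
        P=[w2p(d,(p[0]+c*a-s_*b,p[1]+s_*a+c*b,z)) for a in(-.022,.022) for b in(-.008,.008) for z in(z0,z1)]
        h=cv2.convexHull(((np.array(P)-[x,y])*S+1.5).astype(np.float32)).astype(np.int32)
        A=np.zeros_like(M);cv2.fillPoly(A,[h],1);return 1-(A&M).sum()/max(1,(A|M).sum())
    best=min((minimize(f,x0,method='Nelder-Mead',options=dict(initial_simplex=np.array(x0)+np.array([[0,0,0],[.006*a,0,0],[0,.006*a,0],[0,0,.2*a]]))) for a in(1,-1)),key=lambda r:r.fun)
    return best.x[:2].round(4),np.degrees(best.x[2]).round(1),'1-iou',round(best.fun,3)
E
python3 - <<'E'
from h import *
d=load('wrist')
print(fit_tab(d,(262,160,306,240),[.6236,-.056,1.08]))
print(fit_tab(d,(205,65,262,150),[.6204,.034,1.08]))
E
```

```text
(array([ 0.629 , -0.0544]), np.float64(63.1), '1-iou', np.float64(0.159))
(array([0.6257, 0.0348]), np.float64(62.8), '1-iou', np.float64(0.276))
```

```bash
python3 - <<'E'
from h import *
d=load('wrist')
for th in(30,60,75):
  print(th,fit_tab(d,(262,160,306,240),[.6236,-.056,1.08],th=th),fit_tab(d,(205,65,262,150),[.6204,.034,1.08],th=th))
plan([(.6265,-.0545,.165,-27)])
E
```

```text
30 (array([ 0.629 , -0.0541]), np.float64(63.0), '1-iou', np.float64(0.215)) (array([0.6359, 0.0283]), np.float64(63.2), '1-iou', np.float64(0.83))
60 (array([ 0.6292, -0.054 ]), np.float64(62.7), '1-iou', np.float64(0.117)) (array([0.6256, 0.0356]), np.float64(66.2), '1-iou', np.float64(0.2))
75 (array([ 0.6293, -0.0535]), np.float64(59.7), '1-iou', np.float64(0.222)) (array([0.6255, 0.0348]), np.float64(63.5), '1-iou', np.float64(0.168))
t 7.0 at [ 0.6221 -0.0525  0.2405] jaw -26.8 F [-0.5 -0.7  0.5] Mz [0.06 0.01 0.02] w 0.0857 j [-16.  35.  31.  86. -18.  64.  -8.]
(0.6265, -0.0545, 0.165, -27) -> [1.0, 5.0, 76.0] [0.0, 0.02, 0.0] rows>=1.8
```

Emit:
send_rows:
  increments:
    - [1, [1, 6, 40], [0, 0.02, 0]]
    - [1, [1, 6, 75], [0, 0.02, 0]]
    - [1, [1, 6, 75], [0, 0.02, 0]]
    - [1, [1, 6, 75], [0, 0.02, 0]]

```text
t: 7.37
tcp_pos: [0.6264, -0.055, 0.1641]
ee_rot: [-180.0, -0.2, 63.2]
contact_force: [0.5, -0.5, 0.9]
width: 0.0853
```

```bash
python3 - <<'E'
from h import *
d=snap('wrist','w3.png')
b=manip.state()['tcp_pos']; print(w2p(d,(b[0],b[1],.132)))
for th in(45,60): print(fit_tab(d,(230,60,330,300),[.628,-.0545,1.08],th=th))
plan([(.628,-.0545,.165,-27),(.628,-.0545,.102,-27)])
E
```

```text
(np.float64(279.1371013643078), np.float64(241.4903089546683))
(array([ 0.629, -0.054]), np.float64(62.8), '1-iou', np.float64(0.131))
(array([ 0.6294, -0.0536]), np.float64(62.7), '1-iou', np.float64(0.088))
t 7.4 at [ 0.6281 -0.0556  0.1663] jaw -26.8 F [ 0.  -0.4  1. ] Mz [-0.01 -0.05 -0.01] w 0.0853 j [-13.  40.  29.  90. -22.  55.  -4.]
(0.628, -0.0545, 0.165, -27) -> [1.0, -1.0, 1.0] [0.0, -0.0, 0.0] rows>=0.1
(0.628, -0.0545, 0.102, -27) -> [0.0, 0.0, 63.0] [0.0, 0.0, 0.0] rows>=1.5
```

View pics/w3.png

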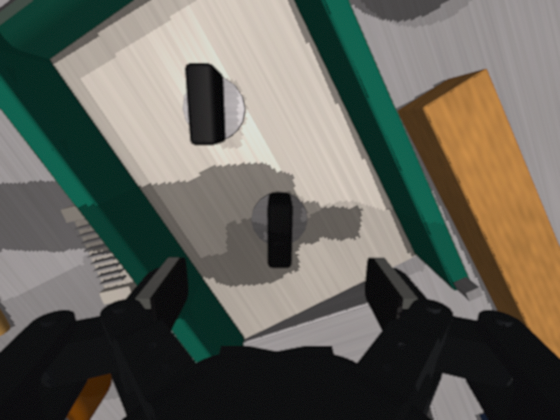

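Tab a is at (280,232), centred between the pads. I'll descend and grip it.

Emit:
send_rows:
  increments:
    - [1, [1, 0, 35], [0, 0, 0]]
    - [1, [1, 0, 60], [0, 0, 0]]
    - [1, [1, 0, 63], [0, 0, 0]]
    - [0.4, [1, 0, 63], [0, 0, 0]]
    - [0, [1, 0, 63], [0, 0, 0]]
    - [0, [1, 0, 63], [0, 0, 0]]
    - [0, [1, 0, 63], [0, 0, 0]]
    - [0, [1, 0, 63], [0, 0, 0]]
    - [0, [1, 0, 63], [0, 0, 0]]
    - [0, [1, 0, 63], [0, 0, 0]]
    - [0, [1, 0, 63], [0, 0, 0]]
    - [0, [1, 0, 63], [0, 0, 0]]
  newtons: 90

```text
t: 8.42
tcp_pos: [0.6297, -0.0547, 0.1047]
ee_rot: [179.7, -0.3, 63.2]
contact_force: [-2.1, 0.5, 6.4]
width: 0.0146
```

```bash
python3 - <<'E'
from h import *
plan([])
E
```

```text
t 8.4 at [ 0.6297 -0.0547  0.1047] jaw -26.8 F [-2.1  0.5  6.4] Mz [ 0.14  0.3  -0.  ] w 0.0146 j [-12.  44.  26.  94. -25.  48.  -2.]
```

Emit:
send_rows:
  increments:
    - [0, [0, 0, 0], [0, 0, -0.1]]
    - [0, [0, 0, 0], [0, 0, -0.2]]
    - [0, [0, 0, 0], [0, 0, -0.3]]
    - [0, [0, 0, 0], [0, 0, -0.4]]
    - [0, [0, 0, 0], [0, 0, -0.5]]
    - [0, [0, 0, 0], [0, 0, -0.6]]
    - [0, [0, 0, 0], [0, 0, -0.7]]
    - [0, [0, 0, 0], [0, 0, -0.8]]
    - [0, [0, 0, 0], [0, 0, -0.9]]
    - [0, [0, 0, 0], [0, 0, -1.0]]
    - [0, [0, 0, 0], [0, 0, -1.07]]
    - [0, [0, 0, 0], [0, 0, -1.1]]

```text
t: 9.42
tcp_pos: [0.6288, -0.0544, 0.1048]
ee_rot: [179.6, 0.0, 126.3]
contact_force: [-1.3, 0.8, 3.8]
width: 0.0147
```

```bash
python3 - <<'E'
from h import *
plan([])
E
```

```text
t 9.4 at [ 0.6288 -0.0544  0.1048] jaw 36.3 F [-1.3  0.8  3.8] Mz [ 0.23  0.65 -0.32] w 0.0147 j [-2. 41.  9. 93. -8. 46. 47.]
```

Emit:
send_rows:
  increments:
    - [0, [0, 0, 0], [0, 0, -0.05]]
    - [0, [0, 0, 0], [0, 0, -0.1]]
    - [0, [0, 0, 0], [0, 0, -0.1]]

```text
t: 9.67
tcp_pos: [0.6286, -0.0545, 0.1048]
ee_rot: [179.6, 0.0, 131.9]
contact_force: [0.4, 0.8, 1.5]
width: 0.0148
```

```bash
python3 - <<'E'
from h import *
plan([])
E
```

```text
t 9.7 at [ 0.6286 -0.0545  0.1048] jaw 41.9 F [0.4 0.8 1.5] Mz [ 0.19  0.22 -0.57] w 0.0148 j [-1. 41.  7. 93. -7. 46. 51.]
```

Emit:
send_rows:
  increments:
    - [0, [0, 0, -5], [0, 0, 0]]
    - [0, [0, 0, -10], [0, 0, 0]]
    - [0, [0, 0, -15], [0, 0, 0]]
    - [0, [0, 0, -20], [0, 0, 0]]
    - [0, [0, 0, -30], [0, 0, 0]]
    - [0, [0, 0, -40], [0, 0, 0]]
    - [0, [0, 0, -55], [0, 0, 0]]
    - [0, [0, 0, -70], [0, 0, 0]]
    - [0, [0, 0, -85], [0, 0, 0]]
    - [0, [0, 0, -85], [0, 0, 0]]

```text
t: 10.5
tcp_pos: [0.6307, -0.0556, 0.1953]
ee_rot: [179.2, 0.4, 131.9]
contact_force: [0.3, -0.1, -1.2]
width: 0.0145
```

```bash
python3 - <<'E'
from h import *
a=snap('scene'); w=snap('wrist')
cv2.imwrite('pics/m1.png',np.hstack([cv2.resize(a['frame'][140:320,120:360],(533,400)),w['frame'][:, 140:420][:400]])[:,:,::-1])
plan([(.6,-.24,.19,41.9),(.60,-.30,.17,-4),(.60,-.30,.073,-4)])
E
```

```text
t 10.6 at [ 0.6286 -0.0551  0.1914] jaw 41.9 F [-0.  -0.4 -2.1] Mz [-0.   -0.01 -0.01] w 0.0145 j [-2. 36.  8. 89. -6. 56. 50.]
(0.6, -0.24, 0.19, 41.9) -> [-119.0, -145.0, 0.0] [0.01, 0.0, -0.0] rows>=4.5
(0.6, -0.3, 0.17, -4) -> [-45.0, -40.0, 20.0] [0.0, 0.0, 0.8] rows>=6.4
(0.6, -0.3, 0.073, -4) -> [0.0, 0.0, 97.0] [0.0, 0.0, 0.0] rows>=2.3
```

View pics/m1.png

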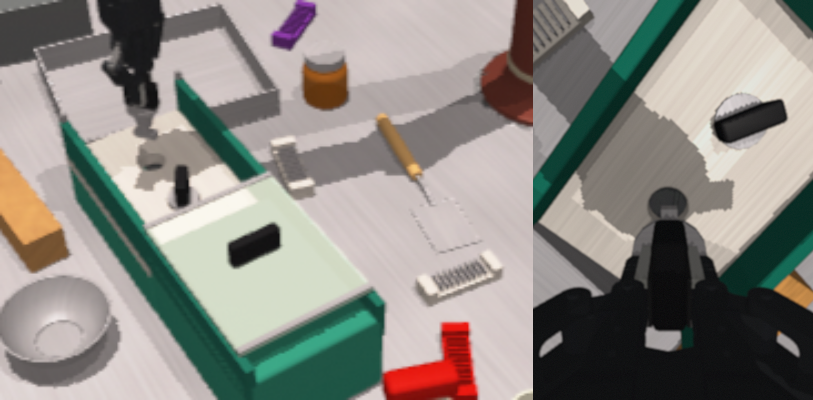

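Hub a is out cleanly and the guard is open, with seat a empty. Next I'll carry hub a to the tray.

```bash
python3 - <<'E'
from h import *
plan([(.624,-.18,.19,60),(.619,-.297,.14,85.5),(.619,-.297,.068,85.5)])
E
```

```text
t 10.6 at [ 0.6286 -0.0551  0.1914] jaw 41.9 F [-0.  -0.4 -2.1] Mz [-0.   -0.01 -0.01] w 0.0145 j [-2. 36.  8. 89. -6. 56. 50.]
(0.624, -0.18, 0.19, 60) -> [-90.0, -87.0, 1.0] [0.01, 0.0, -0.32] rows>=3.0
(0.619, -0.297, 0.14, 85.5) -> [-54.0, -104.0, 50.0] [0.0, 0.0, -0.45] rows>=3.6
(0.619, -0.297, 0.068, 85.5) -> [0.0, 0.0, 72.0] [0.0, 0.0, 0.0] rows>=1.7
```

Emit:
send_rows:
  increments:
    - [0, [-30, -29, 0], [0, 0, -0.1]]
    - [0, [-60, -58, 0], [0, 0, -0.2]]
    - [0, [-90, -87, 1], [0.01, 0, -0.32]]
    - [0, [-90, -87, 1], [0.01, 0, -0.32]]
    - [0, [-90, -87, 1], [0.01, 0, -0.32]]

```text
t: 11.02
tcp_pos: [0.6216, -0.1861, 0.1886]
ee_rot: [-179.7, 0.1, 149.7]
contact_force: [0.7, 1.5, -2.7]
width: 0.0148
```

Emit:
send_rows:
  increments:
    - [0, [-15, -26, 5], [0, 0, -0.1]]
    - [0, [-30, -52, 15], [0, 0, -0.2]]
    - [0, [-40, -78, 30], [0, 0, -0.3]]
    - [0, [-54, -104, 40], [0, 0, -0.45]]
    - [0, [-54, -104, 50], [0, 0, -0.45]]
    - [0, [-54, -104, 50], [0, 0, -0.45]]
    - [0, [-54, -104, 50], [0, 0, -0.45]]

```text
t: 11.6
tcp_pos: [0.6153, -0.3013, 0.1379]
ee_rot: [-179.8, -0.2, 175.4]
contact_force: [0.2, 0.9, -1.3]
width: 0.0146
```

```bash
python3 - <<'E'
from h import *
plan([(.619,-.297,.068,85.5)])
E
```

```text
t 11.6 at [ 0.6153 -0.3013  0.1379] jaw 85.4 F [ 0.2  0.9 -1.3] Mz [0.09 0.02 0.01] w 0.0146 j [ 26.  44.  -4.  81.   4.  56. 107.]
(0.619, -0.297, 0.068, 85.5) -> [-4.0, 5.0, 70.0] [-0.0, -0.0, -0.0] rows>=1.7
```

Emit:
send_rows:
  increments:
    - [0, [-4, 5, 30], [0, 0, 0]]
    - [0, [-4, 5, 55], [0, 0, 0]]
    - [0, [-4, 5, 65], [0, 0, 0]]
    - [0, [-4, 5, 70], [0, 0, 0]]
    - [0, [-4, 5, 71], [0, 0, 0]]
    - [0.3, [-4, 5, 71], [0, 0, 0]]
    - [0.4, [-4, 5, 71], [0, 0, 0]]
    - [0.5, [-4, 5, 71], [0, 0, 0]]
    - [0.6, [-4, 5, 71], [0, 0, 0]]
    - [0.6, [-4, 5, 71], [0, 0, 0]]
    - [0.6, [-4, 5, 71], [0, 0, 0]]

```text
t: 12.52
tcp_pos: [0.6197, -0.297, 0.0675]
ee_rot: [-179.8, -0.1, 175.4]
contact_force: [-0.1, 0.1, 0.6]
width: 0.0512
```

Emit:
send_rows:
  increments:
    - [0.6, [0, 0, -30], [0, 0, 0]]
    - [0.6, [0, 0, -60], [0, 0, 0]]
    - [0.6, [0, 0, -100], [0, 0, 0]]
    - [0.6, [0, 0, -140], [0, 0, 0]]
    - [0.6, [0, 0, -140], [0, 0, 0]]
    - [0.6, [0, 0, -140], [0, 0, 0]]

```text
t: 13.02
tcp_pos: [0.6219, -0.2974, 0.2116]
ee_rot: [-179.6, 0.3, 175.4]
contact_force: [-0.5, 0.4, -1.8]
width: 0.0515
```

```bash
python3 - <<'E'
from h import *
w=snap('wrist','w4.png')
plan([(.62,-.12,.21,30),(.6258,.035,.21,-27),(.6258,.035,.165,-27)])
E
```

```text
t 13.1 at [ 0.6203 -0.2968  0.2088] jaw 85.4 F [-1.3 -0.2 -0.8] Mz [0.01 0.01 0.05] w 0.0513 j [ 26.  40.  -4.  76.   3.  64. 107.]
(0.62, -0.12, 0.21, 30) -> [14.0, 176.0, -2.0] [-0.0, 0.0, 0.97] rows>=7.7
(0.6258, 0.035, 0.21, -27) -> [131.0, 83.0, 0.0] [0.0, 0.0, 0.99] rows>=8.0
(0.6258, 0.035, 0.165, -27) -> [0.0, 0.0, 45.0] [0.0, 0.0, 0.0] rows>=1.1
```

View pics/w4.png

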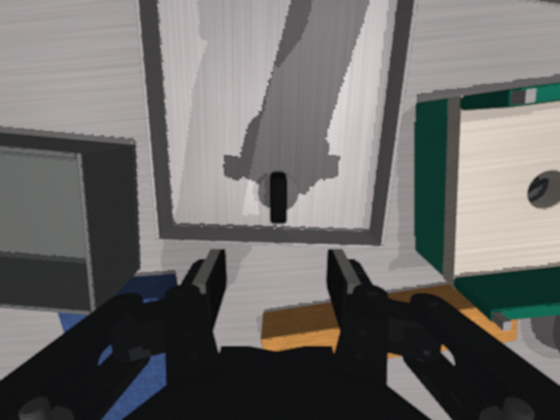

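Hub a stands in the tray at (279,195), and its seat is empty. Next is hub b.

Emit:
send_rows:
  increments:
    - [1, [14, 176, -10], [0, 0, 0.97]]
    - [1, [14, 176, -10], [0, 0, 0.97]]
    - [1, [14, 176, -10], [0, 0, 0.97]]
    - [1, [14, 176, -10], [0, 0, 0.97]]
    - [1, [14, 176, -10], [0, 0, 0.97]]
    - [1, [14, 176, -10], [0, 0, 0.97]]
    - [1, [14, 176, -10], [0, 0, 0.97]]
    - [1, [14, 176, -10], [0, 0, 0.97]]
    - [1, [14, 176, -10], [0, 0, 0.97]]
    - [1, [14, 176, -10], [0, 0, 0.97]]

```text
t: 13.9
tcp_pos: [0.6195, -0.1199, 0.2164]
ee_rot: [-179.7, 0.1, 120.0]
contact_force: [1.3, -1.4, 0.5]
width: 0.0857
```

Emit:
send_rows:
  increments:
    - [1, [131, 83, 0], [0, 0, 0.99]]
    - [1, [131, 83, 0], [0, 0, 0.99]]
    - [1, [131, 83, 0], [0, 0, 0.99]]
    - [1, [131, 83, 0], [0, 0, 0.99]]
    - [1, [131, 83, 0], [0, 0, 0.99]]
    - [1, [131, 83, 0], [0, 0, 0.99]]
    - [1, [131, 83, 0], [0, 0, 0.99]]
    - [1, [131, 83, 0], [0, 0, 0.99]]
    - [1, [131, 83, 0], [0, 0, 0.99]]
    - [1, [131, 83, 0], [0, 0, 0.99]]
    - [1, [131, 83, 0], [0, 0, 0.99]]

```text
t: 14.82
tcp_pos: [0.6257, 0.0349, 0.2153]
ee_rot: [-179.9, 0.3, 63.4]
contact_force: [0.0, 0.0, 0.6]
width: 0.0855
```

```bash
python3 - <<'E'
from h import *
d=snap('wrist','w5.png')
x,y=map(int,w2p(d,(.6256,.035,.12)));print(x,y)
for th in(50,65): print(fit_tab(d,(x-40,y-70,x+40,y+70),[.6256,.035,1.08],th=th))
plan([(.6256,.035,.104,-27)])
E
```

```text
276 212
(array([0.6258, 0.037 ]), np.float64(62.8), '1-iou', np.float64(0.111))
(array([0.6262, 0.0369]), np.float64(62.7), '1-iou', np.float64(0.09))
t 14.9 at [0.6258 0.0349 0.2154] jaw -26.6 F [0.4 0.  0.4] Mz [ 0.01 -0.03 -0.03] w 0.0856 j [-20.  36.  26.  87. -17.  61. -17.]
(0.6256, 0.035, 0.104, -27) -> [1.0, 0.0, 111.0] [-0.0, 0.01, 0.01] rows>=2.7
```

Emit:
send_rows:
  increments:
    - [1, [0, 0, 40], [0, 0, 0]]
    - [1, [0, 0, 80], [0, 0, 0]]
    - [1, [0, 0, 105], [0, 0, 0]]
    - [0.4, [0, 0, 111], [0, 0, 0]]
    - [0, [0, 0, 111], [0, 0, 0]]
    - [0, [0, 0, 111], [0, 0, 0]]
    - [0, [0, 0, 111], [0, 0, 0]]
    - [0, [0, 0, 111], [0, 0, 0]]
    - [0, [0, 0, 111], [0, 0, 0]]
    - [0, [0, 0, 111], [0, 0, 0]]
    - [0, [0, 0, 111], [0, 0, 0]]
    - [0, [0, 0, 111], [0, 0, 0]]

```text
t: 15.87
tcp_pos: [0.6261, 0.0346, 0.1066]
ee_rot: [-180.0, 0.2, 63.4]
contact_force: [-1.3, 1.3, 5.1]
width: 0.0144
```

Emit:
send_rows:
  increments:
    - [0, [0, 0, 0], [0, 0, -0.1]]
    - [0, [0, 0, 0], [0, 0, -0.2]]
    - [0, [0, 0, 0], [0, 0, -0.3]]
    - [0, [0, 0, 0], [0, 0, -0.4]]
    - [0, [0, 0, 0], [0, 0, -0.5]]
    - [0, [0, 0, 0], [0, 0, -0.6]]
    - [0, [0, 0, 0], [0, 0, -0.7]]
    - [0, [0, 0, 0], [0, 0, -0.8]]
    - [0, [0, 0, 0], [0, 0, -0.9]]
    - [0, [0, 0, 0], [0, 0, -1.0]]
    - [0, [0, 0, 0], [0, 0, -1.1]]
    - [0, [0, 0, 0], [0, 0, -1.18]]

```text
t: 16.87
tcp_pos: [0.6254, 0.035, 0.1069]
ee_rot: [-179.8, -0.0, 131.2]
contact_force: [-1.0, 0.4, -0.5]
width: 0.0145
```

```bash
python3 - <<'E'
from h import *
plan([])
E
```

```text
t 16.9 at [0.6254 0.035  0.1069] jaw 41.2 F [-1.   0.4 -0.5] Mz [ 0.15  0.32 -0.65] w 0.0145 j [-8. 41.  4. 93. -3. 46. 39.]
```

Torque has risen against the stop. I'll lift.

Emit:
send_rows:
  increments:
    - [0, [0, 0, -5], [0, 0, 0]]
    - [0, [0, 0, -10], [0, 0, 0]]
    - [0, [0, 0, -15], [0, 0, 0]]
    - [0, [0, 0, -20], [0, 0, 0]]
    - [0, [0, 0, -30], [0, 0, 0]]
    - [0, [0, 0, -40], [0, 0, 0]]
    - [0, [0, 0, -55], [0, 0, 0]]
    - [0, [0, 0, -70], [0, 0, 0]]
    - [0, [0, 0, -85], [0, 0, 0]]
    - [0, [0, 0, -85], [0, 0, 0]]

```text
t: 17.7
tcp_pos: [0.6282, 0.0351, 0.197]
ee_rot: [179.8, 0.3, 131.2]
contact_force: [0.8, 0.2, -2.2]
width: 0.0144
```

```bash
python3 - <<'E'
from h import *
d=snap('wrist','w6.png')
cv2.imwrite('pics/w6s.png',cv2.resize(d['frame'],(400,300))[:,:,::-1])
plan([(.622,-.14,.19,60),(.545,-.290,.14,85.5),(.545,-.290,.0695,85.5)])
E
```

```text
t 17.8 at [0.6272 0.0351 0.195 ] jaw 41.2 F [-0.5 -0.1 -3.2] Mz [ 0.02 -0.01  0.01] w 0.0146 j [-8. 35.  5. 88. -3. 56. 39.]
(0.622, -0.14, 0.19, 60) -> [-128.0, -119.0, 5.0] [0.0, 0.0, -0.33] rows>=4.2
(0.545, -0.29, 0.14, 85.5) -> [-8.0, -168.0, 50.0] [0.0, 0.0, -0.45] rows>=4.2
(0.545, -0.29, 0.0695, 85.5) -> [0.0, 0.0, 70.0] [0.0, 0.0, 0.0] rows>=1.7
```

View pics/w6s.png

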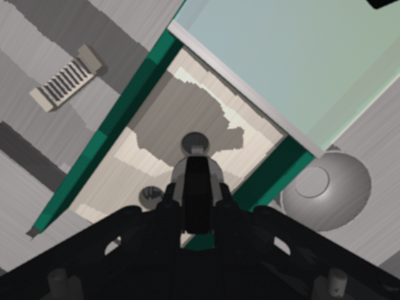

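Hub b is out and held, and both seats are empty. On to the tray.

Emit:
send_rows:
  increments:
    - [0, [-30, -28, 0], [0, 0, -0.1]]
    - [0, [-60, -56, 0], [0, 0, -0.2]]
    - [0, [-90, -84, 1], [0, 0, -0.3]]
    - [0, [-128, -119, 5], [0, 0, -0.33]]
    - [0, [-128, -119, 5], [0, 0, -0.33]]
    - [0, [-128, -119, 5], [0, 0, -0.33]]

```text
t: 18.25
tcp_pos: [0.6195, -0.1481, 0.189]
ee_rot: [-179.6, 0.2, 149.4]
contact_force: [-0.5, -0.0, -3.4]
width: 0.0146
```

Emit:
send_rows:
  increments:
    - [0, [-2, -30, 0], [0, 0, -0.1]]
    - [0, [-4, -60, 0], [0, 0, -0.2]]
    - [0, [-6, -90, 10], [0, 0, -0.3]]
    - [0, [-8, -120, 20], [0, 0, -0.4]]
    - [0, [-8, -150, 35], [0, 0, -0.45]]
    - [0, [-8, -168, 50], [0, 0, -0.45]]
    - [0, [-8, -168, 50], [0, 0, -0.45]]
    - [0, [-8, -168, 50], [0, 0, -0.45]]

```text
t: 18.92
tcp_pos: [0.5392, -0.2974, 0.1386]
ee_rot: [-179.7, -0.2, 175.0]
contact_force: [0.4, 0.7, -1.3]
width: 0.0142
```

```bash
python3 - <<'E'
from h import *
plan([(.545,-.290,.0695,85.5)])
E
```

```text
t 18.9 at [ 0.5392 -0.2974  0.1386] jaw 85.0 F [ 0.4  0.7 -1.3] Mz [ 0.09 -0.07  0.02] w 0.0142 j [ 31.  38.  -7.  94.   7.  49. 106.]
(0.545, -0.29, 0.0695, 85.5) -> [-5.0, 8.0, 69.0] [-0.01, -0.0, -0.01] rows>=1.7
```

Emit:
send_rows:
  increments:
    - [0, [-5, 8, 30], [0, 0, 0]]
    - [0, [-5, 8, 55], [0, 0, 0]]
    - [0, [-5, 8, 64], [0, 0, 0]]
    - [0, [-5, 8, 69], [0, 0, 0]]
    - [0, [-5, 8, 70], [0, 0, 0]]
    - [0.3, [-5, 8, 70], [0, 0, 0]]
    - [0.4, [-5, 8, 70], [0, 0, 0]]
    - [0.5, [-5, 8, 70], [0, 0, 0]]
    - [0.6, [-5, 8, 70], [0, 0, 0]]
    - [0.6, [-5, 8, 70], [0, 0, 0]]
    - [0.6, [-5, 8, 70], [0, 0, 0]]

```text
t: 19.83
tcp_pos: [0.5449, -0.2904, 0.0691]
ee_rot: [-179.7, -0.1, 175.0]
contact_force: [0.2, 0.3, -0.1]
width: 0.0508
```

Emit:
send_rows:
  increments:
    - [0.6, [0, 0, -30], [0, 0, 0]]
    - [0.6, [0, 0, -60], [0, 0, 0]]
    - [0.6, [0, 0, -100], [0, 0, 0]]
    - [0.6, [0, 0, -140], [0, 0, 0]]
    - [0.6, [0, 0, -180], [0, 0, 0]]
    - [0.6, [0, 0, -180], [0, 0, 0]]

```text
t: 20.33
tcp_pos: [0.55, -0.2913, 0.259]
ee_rot: [-179.3, 0.9, 175.0]
contact_force: [0.7, -1.0, 1.0]
width: 0.0508
```

```bash
python3 - <<'E'
from h import *
w=snap('wrist'); s=snap('scene')
cv2.imwrite('pics/m2.png',np.hstack([cv2.resize(w['frame'],(400,300)),cv2.resize(s['frame'],(400,300))])[:,:,::-1])
plan([(.60,-.02,.25,92),(.6122,.226,.25,92),(.6122,.226,.164,92)])
E
```

```text
t 20.4 at [ 0.5463 -0.2898  0.2516] jaw 85.0 F [-0.5  0.9 -0.9] Mz [-0.    0.08 -0.02] w 0.0511 j [ 31.  31.  -8.  86.   5.  63. 106.]
(0.6, -0.02, 0.25, 92) -> [-30.0, 273.0, -0.0] [-0.01, 0.0, -0.12] rows>=6.6
(0.6122, 0.226, 0.25, 92) -> [-21.0, 245.0, 0.0] [0.0, 0.0, 0.0] rows>=5.9
(0.6122, 0.226, 0.164, 92) -> [0.0, 0.0, 86.0] [0.0, 0.0, 0.0] rows>=2.1
```

View pics/m2.png

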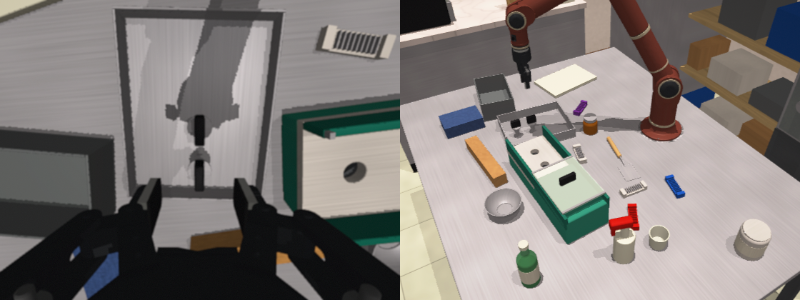

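Both hubs stand in the tray and the bottle is upright. Now the guard.

Emit:
send_rows:
  increments:
    - [1, [-30, 273, 0], [0, 0, -0.12]]
    - [1, [-30, 273, 0], [0, 0, -0.12]]
    - [1, [-30, 273, 0], [0, 0, -0.12]]
    - [1, [-30, 273, 0], [0, 0, -0.12]]
    - [1, [-30, 273, 0], [0, 0, -0.12]]
    - [1, [-30, 273, 0], [0, 0, -0.12]]
    - [1, [-30, 273, 0], [0, 0, -0.12]]
    - [1, [-30, 273, 0], [0, 0, -0.12]]
    - [1, [-30, 273, 0], [0, 0, -0.12]]

```text
t: 21.18
tcp_pos: [0.5989, -0.0181, 0.2475]
ee_rot: [-179.6, -0.1, -177.8]
contact_force: [-0.0, -0.1, -0.3]
width: 0.0855
```

Emit:
send_rows:
  increments:
    - [1, [-21, 245, 0], [0, 0, 0]]
    - [1, [-21, 245, 0], [0, 0, 0]]
    - [1, [-21, 245, 0], [0, 0, 0]]
    - [1, [-21, 245, 0], [0, 0, 0]]
    - [1, [-21, 245, 0], [0, 0, 0]]
    - [1, [-21, 245, 0], [0, 0, 0]]
    - [1, [-21, 245, 0], [0, 0, 0]]
    - [1, [-21, 245, 0], [0, 0, 0]]
    - [1, [-21, 245, 0], [0, 0, 0]]

```text
t: 21.93
tcp_pos: [0.611, 0.2245, 0.2442]
ee_rot: [-179.4, -0.3, -178.0]
contact_force: [-0.2, -1.2, 0.3]
width: 0.0853
```

```bash
python3 - <<'E'
from h import *
plan([(.6122,.225,.165,92.4)])
E
```

```text
t 21.9 at [0.611  0.2245 0.2442] jaw 92.0 F [-0.2 -1.2  0.3] Mz [-0.08 -0.04 -0.01] w 0.0853 j [-16.  35. -12.  80.   8.  66.  63.]
(0.6122, 0.225, 0.165, 92.4) -> [-2.0, 1.0, 79.0] [-0.01, -0.0, -0.01] rows>=1.9
```

Emit:
send_rows:
  increments:
    - [1, [-2, 1, 40], [-0.01, 0, -0.01]]
    - [1, [-2, 1, 76], [-0.01, 0, -0.01]]
    - [1, [-2, 1, 79], [-0.01, 0, -0.01]]
    - [0, [-2, 1, 79], [-0.01, 0, -0.01]]
    - [0, [-2, 1, 79], [-0.01, 0, -0.01]]
    - [0, [-2, 1, 79], [-0.01, 0, -0.01]]
    - [0, [-2, 1, 79], [-0.01, 0, -0.01]]
    - [0, [-2, 1, 79], [-0.01, 0, -0.01]]
    - [0, [-2, 1, 79], [-0.01, 0, -0.01]]
    - [0, [-2, 1, 79], [-0.01, 0, -0.01]]
    - [0, [-2, 1, 79], [-0.01, 0, -0.01]]
  newtons: 50

```text
t: 22.85
tcp_pos: [0.6132, 0.2249, 0.1669]
ee_rot: [-180.0, -0.1, -177.4]
contact_force: [-0.9, -0.8, 5.1]
width: 0.0129
```

Emit:
send_rows:
  increments:
    - [0, [0, -25, 0], [0, 0, 0]]
    - [0, [0, -50, 0], [0, 0, 0]]
    - [0, [0, -75, 0], [0, 0, 0]]
    - [0, [1, -100, 0], [0, 0, 0]]
    - [0, [1, -125, 0], [0, 0, 0]]
    - [0, [1, -150, 0], [0, 0, 0]]
    - [0, [1, -175, 0], [0, 0, 0]]
    - [0, [1, -200, 0], [0, 0, 0]]
    - [0, [1, -220, 0], [0, 0, 0]]
    - [0, [1, -230, 0], [0, 0, 0]]
    - [0, [1, -236, 0], [0, 0, 0]]
    - [0, [1, -238, 0], [0, 0, 0]]

```text
t: 23.85
tcp_pos: [0.6243, -0.01, 0.1669]
ee_rot: [179.8, 0.1, -177.3]
contact_force: [4.2, 5.0, -4.0]
width: 0.0129
```

Emit:
send_rows:
  increments:
    - [0, [0, -2, 0], [0, 0, 0]]
    - [0, [0, -4, 0], [0, 0, 0]]
    - [0, [0, -4, 0], [0, 0, 0]]

```text
t: 24.1
tcp_pos: [0.6243, -0.0099, 0.1669]
ee_rot: [179.5, 0.1, -177.2]
contact_force: [1.4, 5.9, -1.4]
width: 0.0125
```

```bash
python3 - <<'E'
from h import *
plan([])
E
```

```text
t 24.1 at [ 0.6243 -0.0099  0.1669] jaw 92.8 F [ 1.4  5.9 -1.4] Mz [ 0.84 -0.25 -0.15] w 0.0125 j [  7.  37. -13.  90.   9.  54.  84.]
```

Emit:
send_rows:
  increments:
    - [0, [0, 1, 0], [0, 0, 0]]
    - [0.4, [0, 1, 0], [0, 0, 0]]
    - [0.4, [0, 1, 0], [0, 0, 0]]
    - [0.4, [0, 1, 0], [0, 0, 0]]
    - [0.4, [0, 1, 0], [0, 0, 0]]
    - [0.4, [0, 1, -40], [0, 0, 0]]
    - [0.4, [0, 1, -80], [0, 0, 0]]
    - [1, [0, 1, -80], [0, 0, 0]]
    - [1, [0, 1, -80], [0, 0, 0]]

```text
t: 24.85
tcp_pos: [0.6259, -0.0096, 0.2503]
ee_rot: [179.5, 0.5, -177.2]
contact_force: [0.0, 0.6, -1.3]
width: 0.0574
```

```bash
python3 - <<'E'
from h import *
d=snap('top'); c=d['frame'][100:280,180:440,::-1]
cv2.imwrite('pics/crop2.png',cv2.resize(c,None,fx=3,fy=3,interpolation=cv2.INTER_CUBIC))
plan([(.52,-.02,.24,40),(.44,-.0275,.15,-12),(.434,-.0275,.15,-12)])
E
```

```text
t 24.9 at [ 0.6244 -0.0098  0.248 ] jaw 92.8 F [-0.7  0.5 -1.3] Mz [0.01 0.01 0.03] w 0.0644 j [  7.  33. -13.  85.   7.  64.  85.]
(0.52, -0.02, 0.24, 40) -> [105.0, -5.0, 8.0] [0.01, -0.0, 0.92] rows>=7.4
(0.44, -0.0275, 0.15, -12) -> [46.0, -66.0, 90.0] [0.0, 0.0, 0.91] rows>=7.3
(0.434, -0.0275, 0.15, -12) -> [-1.0, -6.0, 0.0] [0.0, 0.0, 0.0] rows>=0.1
```

View pics/crop2.png

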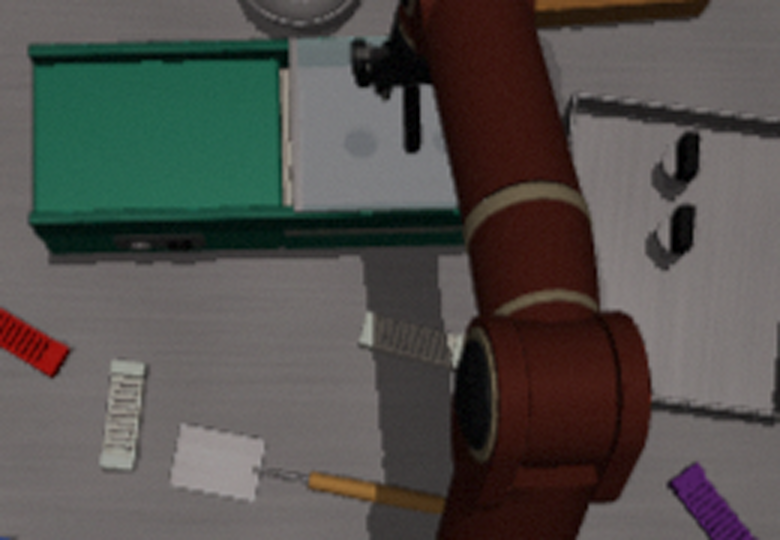

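The guard is shut over the empty seats. Both combs are unmoved, at (124,414) and about (411,340), and the hubs are still standing. I'll move to the nearer comb.

Emit:
send_rows:
  increments:
    - [1, [105, -5, 8], [0, 0, 0.92]]
    - [1, [105, -5, 8], [0, 0, 0.92]]
    - [1, [105, -5, 8], [0, 0, 0.92]]
    - [1, [105, -5, 8], [0, 0, 0.92]]
    - [1, [105, -5, 8], [0, 0, 0.92]]
    - [1, [105, -5, 8], [0, 0, 0.92]]
    - [1, [105, -5, 8], [0, 0, 0.92]]
    - [1, [105, -5, 8], [0, 0, 0.92]]
    - [1, [105, -5, 8], [0, 0, 0.92]]

```text
t: 25.65
tcp_pos: [0.5186, -0.0199, 0.2382]
ee_rot: [179.7, -0.4, 130.1]
contact_force: [-0.0, 0.6, -0.6]
width: 0.0853
```

Emit:
send_rows:
  increments:
    - [1, [46, -66, 10], [0, 0, 0.91]]
    - [1, [46, -66, 10], [0, 0, 0.91]]
    - [1, [46, -66, 30], [0, 0, 0.91]]
    - [1, [46, -66, 60], [0, 0, 0.91]]
    - [1, [46, -66, 90], [0, 0, 0.91]]
    - [1, [46, -66, 90], [0, 0, 0.91]]
    - [1, [46, -66, 90], [0, 0, 0.91]]
    - [1, [46, -66, 90], [0, 0, 0.91]]
    - [1, [46, -66, 90], [0, 0, 0.91]]
    - [1, [46, -66, 90], [0, 0, 0.91]]

```text
t: 26.48
tcp_pos: [0.4379, -0.0263, 0.1477]
ee_rot: [-179.8, -0.4, 78.0]
contact_force: [1.1, -0.3, 0.9]
width: 0.0848
```

```bash
python3 - <<'E'
from h import *
d=snap('wrist','w7.png')
b=manip.state()['tcp_pos']; print(w2p(d,(b[0],b[1],.022)),w2p(d,(.434,-.0275,.022)))
plan([(.434,-.0275,.15,-12),(.434,-.0275,.006,-12)])
E
```

```text
(np.float64(276.4966834573977), np.float64(204.58748810623584)) (np.float64(272.5303791848016), np.float64(206.6214145848091))
t 26.5 at [ 0.438  -0.0264  0.1479] jaw -12.0 F [-0.5 -0.6  0.2] Mz [-0.08 -0.    0.05] w 0.0856 j [ -8.  24.  12. 121.  -9.  36.  -1.]
(0.434, -0.0275, 0.15, -12) -> [-2.0, -4.0, -2.0] [-0.0, -0.01, 0.0] rows>=0.1
(0.434, -0.0275, 0.006, -12) -> [0.0, 0.0, 144.0] [0.0, 0.0, 0.0] rows>=3.5
```

View pics/w7.png

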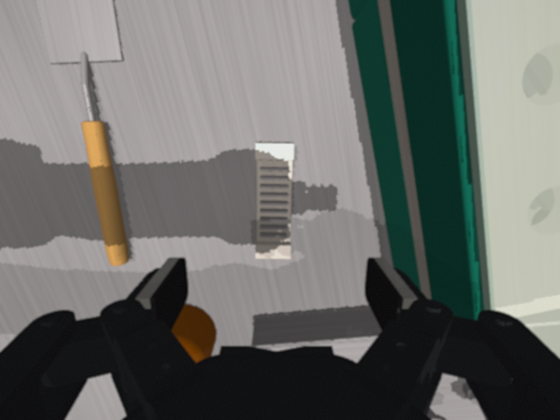

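The comb is at (275,201), almost exactly under the TCP. I'll descend and grip.

Emit:
send_rows:
  increments:
    - [0.7, [3, -2, 40], [0, 0, 0]]
    - [0.7, [3, -2, 80], [0, 0, 0]]
    - [0.7, [3, -2, 115], [0, 0, 0]]
    - [0.7, [3, -2, 135], [0, 0, 0]]
    - [0.7, [3, -2, 143], [0, 0, 0]]
    - [0.7, [3, -2, 143], [0, 0, 0]]
    - [0, [3, -2, 143], [0, 0, 0]]
    - [0, [3, -2, 143], [0, 0, 0]]
    - [0, [3, -2, 143], [0, 0, 0]]
    - [0, [3, -2, 143], [0, 0, 0]]
    - [0, [3, -2, 143], [0, 0, 0]]
    - [0, [3, -2, 143], [0, 0, 0]]
  newtons: 60

```text
t: 27.53
tcp_pos: [0.4374, -0.0219, 0.0065]
ee_rot: [-180.0, -0.5, 78.0]
contact_force: [-1.5, -0.1, 8.1]
width: 0.0324
```

Emit:
send_rows:
  increments:
    - [0, [0, 0, -10], [0, 0, 0]]
    - [0, [0, 0, -30], [0, 0, 0]]
    - [0, [0, 0, -60], [0, 0, 0]]
    - [0, [0, 0, -90], [0, 0, 0]]
    - [0, [0, 0, -120], [0, 0, 0]]
    - [0, [0, 0, -120], [0, 0, 0]]
    - [0, [0, 0, -120], [0, 0, 0]]

```text
t: 28.12
tcp_pos: [0.4385, -0.0227, 0.1286]
ee_rot: [179.7, -0.6, 78.1]
contact_force: [-0.2, -0.1, -1.8]
width: 0.0324
```

```bash
python3 - <<'E'
from h import *
plan([(.46,-.16,.13,-10),(.465,-.285,.10,-4.5),(.465,-.285,.012,-4.5)])
E
```

```text
t 28.1 at [ 0.4385 -0.0227  0.1286] jaw -11.9 F [-0.2 -0.1 -1.8] Mz [-0.    0.02  0.02] w 0.0324 j [ -8.  26.  12. 123. -11.  32.  -0.]
(0.46, -0.16, 0.13, -10) -> [-130.0, 49.0, -2.0] [0.01, -0.01, -0.03] rows>=3.3
(0.465, -0.285, 0.1, -4.5) -> [-122.0, 27.0, 30.0] [0.0, 0.0, -0.1] rows>=3.1
(0.465, -0.285, 0.012, -4.5) -> [0.0, 0.0, 88.0] [0.0, 0.0, 0.0] rows>=2.1
```

Emit:
send_rows:
  increments:
    - [0, [-40, 15, -2], [0, 0, -0.01]]
    - [0, [-80, 30, -2], [0, 0, -0.02]]
    - [0, [-115, 45, -2], [0, 0, -0.03]]
    - [0, [-130, 49, -2], [0.01, -0.01, -0.03]]
    - [0, [-130, 49, -2], [0.01, -0.01, -0.03]]
    - [0, [-130, 49, -2], [0.01, -0.01, -0.03]]

```text
t: 28.62
tcp_pos: [0.4584, -0.1603, 0.1283]
ee_rot: [-179.5, -0.0, 79.7]
contact_force: [-0.2, 1.1, -1.0]
width: 0.0327
```

Emit:
send_rows:
  increments:
    - [0, [-40, 12, 0], [0, 0, -0.03]]
    - [0, [-80, 24, 10], [0, 0, -0.06]]
    - [0, [-115, 35, 20], [0, 0, -0.1]]
    - [0, [-122, 37, 30], [0, 0, -0.1]]
    - [0, [-122, 37, 30], [0, 0, -0.1]]
    - [0, [-122, 37, 30], [0, 0, -0.1]]

```text
t: 29.12
tcp_pos: [0.4719, -0.2843, 0.0966]
ee_rot: [-179.4, -0.3, 85.4]
contact_force: [-0.4, 0.4, -2.0]
width: 0.0331
```

```bash
python3 - <<'E'
from h import *
plan([(.475,-.286,.012,-4.5)])
d=snap('wrist','w8.png')
E
```

```text
t 29.1 at [ 0.4719 -0.2843  0.0966] jaw -4.5 F [-0.4  0.4 -2. ] Mz [ 0.01 -0.02 -0.  ] w 0.0331 j [ 24.  37.   8. 106.  -7.  38.  31.]
(0.475, -0.286, 0.012, -4.5) -> [-2.0, 4.0, 85.0] [-0.01, -0.0, -0.0] rows>=2.0
```

View pics/w8.png

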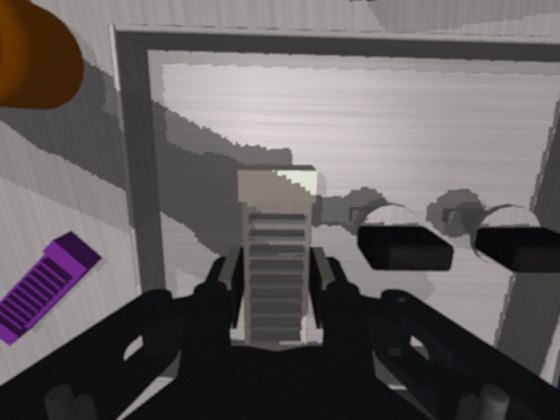

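The comb is held above the free part of the tray, with hub b clear to the right at (405,245). I'll lower and release.

Emit:
send_rows:
  increments:
    - [0, [-2, 0, 35], [0, 0, 0]]
    - [0, [-2, 0, 65], [0, 0, 0]]
    - [0, [-2, 0, 80], [0, 0, 0]]
    - [0, [-2, 0, 85], [0, 0, 0]]
    - [0, [-2, 0, 85], [0, 0, 0]]
    - [0.5, [-2, 0, 85], [0, 0, 0]]
    - [0.5, [-2, 0, 85], [0, 0, 0]]
    - [0.5, [-2, 0, 85], [0, 0, 0]]
    - [0.5, [-2, 0, 85], [0, 0, 0]]
    - [0.5, [-2, 0, 45], [0, 0, 0]]
    - [0.5, [-2, 0, 5], [0, 0, 0]]
    - [0.5, [-2, 0, -30], [0, 0, 0]]

```text
t: 30.17
tcp_pos: [0.473, -0.2859, 0.129]
ee_rot: [-179.4, -0.2, 85.5]
contact_force: [0.5, -0.9, 0.1]
width: 0.0427
```

Emit:
send_rows:
  increments:
    - [0.5, [0, 0, -40], [0, 0, 0]]
    - [0.5, [0, 0, -70], [0, 0, 0]]
    - [0.5, [0, 0, -70], [0, 0, 0]]

```text
t: 30.42
tcp_pos: [0.4774, -0.2889, 0.2066]
ee_rot: [179.7, 0.2, 85.5]
contact_force: [0.2, -0.9, 0.5]
width: 0.043
```

```bash
python3 - <<'E'
from h import *
plan([(.46,0,.19,40),(.40,.22,.19,83),(.356,.267,.15,86)])
E
```

```text
t 30.4 at [ 0.4774 -0.2889  0.2066] jaw -4.5 F [ 0.2 -0.9  0.5] Mz [-0.09 -0.01 -0.05] w 0.043 j [ 23.  29.  10. 100.  -6.  52.  30.]
(0.46, 0, 0.19, 40) -> [287.0, -40.0, 16.0] [0.0, 0.0, -0.78] rows>=7.0
(0.4, 0.22, 0.19, 83) -> [207.0, 95.0, 0.0] [0.0, 0.0, -0.75] rows>=6.0
(0.356, 0.267, 0.15, 86) -> [49.0, 41.0, 40.0] [0.0, 0.0, -0.05] rows>=1.8
```

Emit:
send_rows:
  increments:
    - [1, [287, -40, 5], [0, 0, -0.78]]
    - [1, [287, -40, 5], [0, 0, -0.78]]
    - [1, [287, -40, 5], [0, 0, -0.78]]
    - [1, [287, -40, 5], [0, 0, -0.78]]
    - [1, [287, -40, 5], [0, 0, -0.78]]
    - [1, [287, -40, 16], [0, 0, -0.78]]
    - [1, [287, -40, 16], [0, 0, -0.78]]
    - [1, [287, -40, 16], [0, 0, -0.78]]
    - [1, [287, -40, 16], [0, 0, -0.78]]

```text
t: 31.17
tcp_pos: [0.4595, 0.0029, 0.1895]
ee_rot: [179.9, 0.2, 130.6]
contact_force: [0.4, -0.5, -0.1]
width: 0.0854
```

Emit:
send_rows:
  increments:
    - [1, [207, 95, 0], [0, 0, -0.75]]
    - [1, [207, 95, 0], [0, 0, -0.75]]
    - [1, [207, 95, 0], [0, 0, -0.75]]
    - [1, [207, 95, 0], [0, 0, -0.75]]
    - [1, [207, 95, 0], [0, 0, -0.75]]
    - [1, [207, 95, 0], [0, 0, -0.75]]
    - [1, [207, 95, 0], [0, 0, -0.75]]
    - [1, [207, 95, 0], [0, 0, -0.75]]

```text
t: 31.83
tcp_pos: [0.3977, 0.2215, 0.1887]
ee_rot: [-179.9, 0.3, 173.5]
contact_force: [-0.6, -0.6, 0.2]
width: 0.0854
```

Emit:
send_rows:
  increments:
    - [1, [49, 41, 40], [0, 0, -0.05]]
    - [1, [49, 41, 40], [0, 0, -0.05]]
    - [1, [49, 41, 40], [0, 0, -0.05]]
    - [1, [49, 41, 40], [0, 0, -0.05]]

```text
t: 32.17
tcp_pos: [0.3538, 0.266, 0.1476]
ee_rot: [-179.7, 0.2, 176.2]
contact_force: [0.4, -1.4, -0.2]
width: 0.0856
```

```bash
python3 - <<'E'
from h import *
d=snap('wrist','w9.png')
b=manip.state()['tcp_pos']; print(w2p(d,(b[0],b[1],.022)),w2p(d,(.3522,.267,.022)))
plan([(.3522,.267,.006,86)])
E
```

```text
(np.float64(274.9018333061556), np.float64(202.40159951426875)) (np.float64(276.2635476544131), np.float64(199.27662552330438))
t 32.2 at [0.3551 0.2655 0.1482] jaw 86.1 F [-0.1  0.1  0.7] Mz [-0.01  0.02  0.01] w 0.0856 j [-27.  25. -17. 120.  13.  37.  33.]
(0.3522, 0.267, 0.006, 86) -> [4.0, 2.0, 142.0] [-0.0, 0.01, 0.0] rows>=3.4
```

View pics/w9.png

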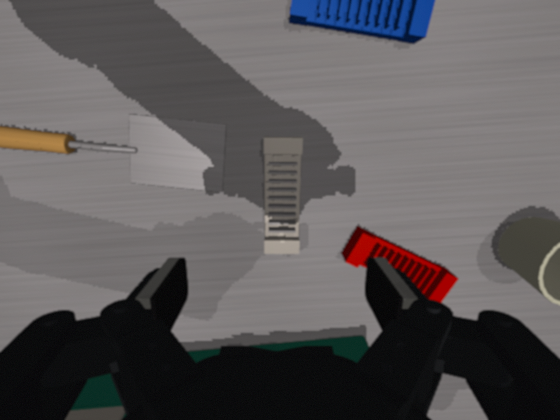

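The comb is at (282,196), about 7 mm right of and 6 mm above the TCP projection. The red look-alike sits beside it at (400,262), so I'll use a narrower opening.

Emit:
send_rows:
  increments:
    - [0.65, [6, 7, 40], [0, 0, 0]]
    - [0.65, [6, 7, 75], [0, 0, 0]]
    - [0.65, [6, 7, 110], [0, 0, 0]]
    - [0.65, [6, 7, 135], [0, 0, 0]]
    - [0.65, [6, 7, 142], [0, 0, 0]]
    - [0.65, [6, 7, 142], [0, 0, 0]]
    - [0, [6, 7, 142], [0, 0, 0]]
    - [0, [6, 7, 142], [0, 0, 0]]
    - [0, [6, 7, 142], [0, 0, 0]]
    - [0, [6, 7, 142], [0, 0, 0]]
    - [0, [6, 7, 142], [0, 0, 0]]
    - [0, [6, 7, 142], [0, 0, 0]]

```text
t: 33.22
tcp_pos: [0.3516, 0.2725, 0.0079]
ee_rot: [-179.9, 0.5, 176.0]
contact_force: [0.3, -1.6, 7.7]
width: 0.0326
```

Emit:
send_rows:
  increments:
    - [0, [0, 0, -10], [0, 0, 0]]
    - [0, [0, 0, -30], [0, 0, 0]]
    - [0, [0, 0, -60], [0, 0, 0]]
    - [0, [0, 0, -90], [0, 0, 0]]
    - [0, [0, 0, -130], [0, 0, 0]]
    - [0, [0, 0, -160], [0, 0, 0]]
    - [0, [0, 0, -160], [0, 0, 0]]

```text
t: 33.8
tcp_pos: [0.3531, 0.2757, 0.1741]
ee_rot: [179.6, 1.1, 176.0]
contact_force: [0.2, 0.9, -1.1]
width: 0.0326
```

```bash
python3 - <<'E'
from h import *
plan([(.44,.12,.17,60),(.46,-.09,.17,20),(.425,-.282,.12,-4.5)])
E
```

```text
t 33.8 at [0.3531 0.2757 0.1741] jaw 86.0 F [ 0.2  0.9 -1.1] Mz [ 0.04 -0.03 -0.02] w 0.0326 j [-27.  23. -19. 118.  12.  40.  32.]
(0.44, 0.12, 0.17, 60) -> [-97.0, -149.0, 5.0] [0.01, 0.02, 0.45] rows>=4.3
(0.46, -0.09, 0.17, 20) -> [-122.0, -172.0, 0.0] [0.0, 0.0, 0.7] rows>=5.6
(0.425, -0.282, 0.12, -4.5) -> [-168.0, -99.0, 50.0] [0.0, 0.0, 0.43] rows>=4.8
```

Emit:
send_rows:
  increments:
    - [0, [-25, -38, 0], [0, 0, 0.1]]
    - [0, [-50, -75, 0], [0, 0, 0.2]]
    - [0, [-75, -112, 3], [0, 0, 0.3]]
    - [0, [-97, -149, 5], [0.01, 0.02, 0.4]]
    - [0, [-97, -149, 5], [0.01, 0.02, 0.45]]
    - [0, [-97, -149, 5], [0.01, 0.02, 0.45]]

```text
t: 34.3
tcp_pos: [0.4412, 0.1155, 0.1695]
ee_rot: [-179.9, -0.1, 149.6]
contact_force: [-0.4, 0.0, -2.2]
width: 0.0326
```

Emit:
send_rows:
  increments:
    - [0, [-22, -33, 0], [0, 0, 0.12]]
    - [0, [-44, -66, 0], [0, 0, 0.24]]
    - [0, [-66, -100, 0], [0, 0, 0.36]]
    - [0, [-90, -135, 0], [0, 0, 0.48]]
    - [0, [-122, -172, 0], [0, 0, 0.6]]
    - [0, [-122, -172, 0], [0, 0, 0.7]]
    - [0, [-122, -172, 0], [0, 0, 0.7]]
    - [0, [-122, -172, 0], [0, 0, 0.7]]

```text
t: 34.97
tcp_pos: [0.459, -0.0933, 0.1693]
ee_rot: [-179.9, -0.1, 109.7]
contact_force: [-0.5, 0.4, -1.0]
width: 0.0324
```

Emit:
send_rows:
  increments:
    - [0, [-35, -20, 0], [0, 0, 0.1]]
    - [0, [-70, -40, 5], [0, 0, 0.2]]
    - [0, [-105, -60, 15], [0, 0, 0.3]]
    - [0, [-140, -80, 30], [0, 0, 0.43]]
    - [0, [-168, -99, 45], [0, 0, 0.43]]
    - [0, [-168, -99, 50], [0, 0, 0.43]]
    - [0, [-168, -99, 50], [0, 0, 0.43]]

```text
t: 35.55
tcp_pos: [0.421, -0.2838, 0.1177]
ee_rot: [-179.6, -0.2, 85.1]
contact_force: [-0.1, 1.2, -0.4]
width: 0.0325
```

```bash
python3 - <<'E'
from h import *
plan([(.42,-.284,.012,-4.5)])
d=snap('wrist','w10.png')
E
```

```text
t 35.5 at [ 0.421  -0.2838  0.1177] jaw -4.9 F [-0.1  1.2 -0.4] Mz [0.08 0.01 0.01] w 0.0325 j [ 27.  32.   7. 112.  -6.  37.  33.]
(0.42, -0.284, 0.012, -4.5) -> [-1.0, -0.0, 106.0] [-0.01, -0.0, -0.01] rows>=2.5
```

View pics/w10.png

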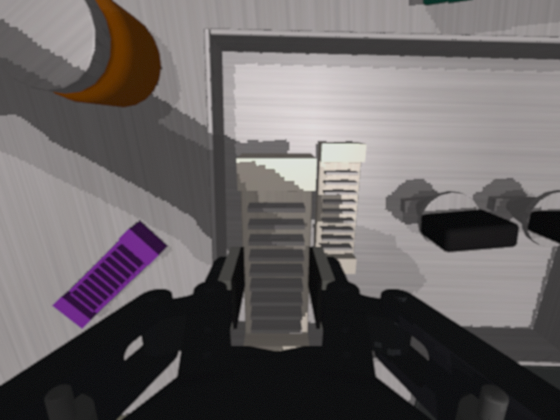

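The second comb is over the slot between the tray's near wall and the first comb, at (340,208). I'll lower it 4 mm nearer the wall and open only a little.

Emit:
send_rows:
  increments:
    - [0, [-1, -4, 40], [0, 0, 0]]
    - [0, [-1, -4, 75], [0, 0, 0]]
    - [0, [-1, -4, 95], [0, 0, 0]]
    - [0, [-1, -4, 104], [0, 0, 0]]
    - [0, [-1, -4, 105], [0, 0, 0]]
    - [0, [-1, -4, 105], [0, 0, 0]]
    - [0.46, [-1, -4, 105], [0, 0, 0]]
    - [0.46, [-1, -4, 105], [0, 0, 0]]
    - [0.46, [-1, -4, 105], [0, 0, 0]]
    - [0.46, [-1, -4, 105], [0, 0, 0]]
    - [0.46, [-1, -4, 70], [0, 0, 0]]
    - [0.46, [-1, -4, 30], [0, 0, 0]]

```text
t: 36.6
tcp_pos: [0.4163, -0.2815, 0.0871]
ee_rot: [-179.4, -0.4, 85.3]
contact_force: [0.7, -0.1, 0.0]
width: 0.039
```

Emit:
send_rows:
  increments:
    - [0.46, [0, 0, -40], [0, 0, 0]]
    - [0.46, [0, 0, -80], [0, 0, 0]]
    - [0.46, [0, 0, -120], [0, 0, 0]]
    - [0.46, [0, 0, -160], [0, 0, 0]]
    - [0.46, [0, 0, -160], [0, 0, 0]]

```text
t: 37.02
tcp_pos: [0.4217, -0.2859, 0.2556]
ee_rot: [179.7, 0.1, 85.2]
contact_force: [1.0, 0.2, 0.3]
width: 0.0391
```

```bash
python3 - <<'E'
from h import *
plan([(.44,.1,.25,40)])
E
```

```text
t 37.0 at [ 0.4217 -0.2859  0.2556] jaw -4.8 F [1.  0.2 0.3] Mz [-0.08 -0.05  0.01] w 0.0391 j [ 25.  21.   9. 103.  -4.  56.  31.]
(0.44, 0.1, 0.25, 40) -> [386.0, -14.0, 5.0] [0.0, 0.0, -0.78] rows>=9.3
```

Emit:
send_rows:
  increments:
    - [0.46, [386, -14, 5], [0, 0, 0]]
    - [0.46, [386, -14, 5], [0, 0, 0]]
    - [0.46, [386, -14, 5], [0, 0, 0]]
    - [0.46, [386, -14, 5], [0, 0, 0]]
    - [0.46, [386, -14, 5], [0, 0, 0]]
    - [0.46, [386, -14, 5], [0, 0, 0]]
    - [0.46, [386, -14, 5], [0, 0, 0]]
    - [0.46, [386, -14, 5], [0, 0, 0]]
    - [0.46, [386, -14, 5], [0, 0, 0]]
    - [0.46, [386, -14, 5], [0, 0, 0]]
    - [0.46, [386, -14, 5], [0, 0, 0]]
    - [0.46, [386, -14, 5], [0, 0, 0]]

```text
t: 38.02
tcp_pos: [0.4397, 0.0992, 0.25]
ee_rot: [179.7, 0.1, 85.3]
contact_force: [0.9, -0.1, -0.6]
width: 0.0391
```

```bash
python3 - <<'E'
from h import *
t=snap('top')['frame']; s=snap('scene')['frame']
cv2.imwrite('pics/fin.png',np.hstack([cv2.resize(t[60:300,100:460],(450,300)),cv2.resize(s[40:400,20:440],(350,300))])[:,:,::-1])
plan([])
E
```

```text
t 38.1 at [0.4398 0.0975 0.25  ] jaw -5.0 F [ 0.4 -0.7 -0.4] Mz [-0.02  0.02 -0.02] w 0.0395 j [-16.  16.   0. 111.   0.  52. -20.]
```

View pics/fin.png

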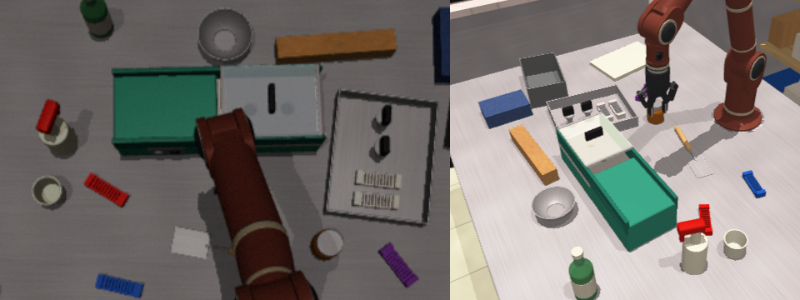

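The final view shows both hubs standing in the tray beside both combs and the guard shut. The spray bottle is upright, and no white comb is left on the counter.

```bash
python3 -c "
from rig import manip; print(manip.finish_job())"
```

```text
the job is handed in; nothing more can be done
None
```

The slicer is stripped and the job handed in at about 38 s of the 210 s allowed.

- **Guard:** I slid it open until it stopped. Once both hubs were out, I slid it shut again. It moved the full 235 mm and did not move further when I pushed at the closed end.
- **Hubs:** I twisted both anticlockwise about 68° at the gripper, with torque rising to about 0.6 Nm against the stops. Both then lifted out cleanly and are standing in the tray.
- **Combs:** The cameras showed two white combs, and both are in the tray. No third white comb was visible in any view.
- **Last checks:** The final top and scene views show both hubs and both combs in the tray and the guard closed. The spray bottle is upright, and the red, blue and purple look-alikes are still on the counter. The gripper was clear of everything, with no contact force beyond sensor noise.

No check failed or disagreed. The hubs stand on their narrow locking bars; they were steady in every picture after release.

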